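Load two bearing blocks into their snap-in nests beside the saw

TASK

Put the two loose grey bearing blocks, the long pillow block and the square-flange block, each into the empty nest whose pocket has its shape. Lower it in, do not drop it, and press it down until it sits fully home, flat on the pocket's floor, with both spring catches snapped back over its foot; then let go. Leave the round flange block in its nest and the other things on the bench where they are.

Things in the scene. Friction and masses are not known exactly. Their poses are not given: they have to be found in the camera images.
- pillow_block: Sizes in mm. Grey cast pillow block, to be loaded. Rectangular foot 84 (x) x 40 (y) x 10 high; on it an upright domed housing 44 long (x), 24 thick (y, flat faces with the bore through them), its top 52 above the underside. Starts standing on its foot. Origin: centre of the underside, z up. Same after a half turn. 0.28 to 0.56 kg. Pinch it across the 24 mm.
- square_block: Sizes in mm. Grey cast square-flange block, to be loaded. Square foot 56 x 56 x 10 high; on it a square boss 30 x 30 in line with the foot, top 52 above the underside. Starts standing on its foot. Origin: centre of the underside, z up. Same after each quarter turn. 0.25 to 0.49 kg. Pinch it across the 30 mm boss.
- round_flange: Grey cast round-flange block, foot 60 diameter x 10 high, boss 32 diameter, 52 high over all; already seated and held in the round nest. Leave it alone. Origin: centre of underside.
- long_nest: Sizes in mm. Fixed alloy nest, rectangular pocket 89 (x) x 45 (y), for the pillow block. Plate 161 x 69. Origin: pocket centre, at bench level; pocket floor 6, top face 16 above it. z up; x runs from its catch b to its catch a, one at either end of the pocket on the top face (each 32 wide along y, 31 above the bench). Load with the fingers on the +y and -y sides, clear of the catches.
- square_nest: Sizes in mm. Fixed alloy nest, square pocket 61 x 61, for the square block. Plate 133 x 85. Origin: pocket centre, at bench level; pocket floor 6, top face 16 above it. z up; x runs from its catch b to its catch a, one at either end of the pocket on the top face (each 32 wide along y, 31 above the bench). Load with the fingers on the +y and -y sides, clear of the catches.
- round_nest: Sizes in mm. Fixed alloy nest, round pocket 65 diameter, already filled by the round flange block. Plate 137 x 89. Origin: pocket centre, at bench level; pocket floor 6, top face 16 above it. z up; x runs from its catch b to its catch a, one at either end of the pocket on the top face (each 32 wide along y, 31 above the bench). 
- long_nest_catch_a (a joint): Sprung steel slide at the +x end of the long nest. 0 = forward, nose 6 mm over the pocket's edge; grows (m) as it slides outward, 0.010 at most. Nose 20 mm wide, underside 18 mm above the bench (2 over a seated foot), slippery 60-degree ramp on top: pressing the foot straight down drives both slides out (8 to 15 N in all), then they snap back over it. The block's weight alone does not do it.
- long_nest_catch_b (a joint): Sprung steel slide at the -x end of the long nest. 0 = forward, nose 6 mm over the pocket's edge; grows (m) as it slides outward, 0.010 at most. Nose 20 mm wide, underside 18 mm above the bench (2 over a seated foot), slippery 60-degree ramp on top: pressing the foot straight down drives both slides out (8 to 15 N in all), then they snap back over it. The block's weight alone does not do it.
- square_nest_catch_a (a joint): Sprung steel slide at the +x end of the square nest. 0 = forward, nose 6 mm over the pocket's edge; grows (m) as it slides outward, 0.010 at most. Nose 20 mm wide, underside 18 mm above the bench (2 over a seated foot), slippery 60-degree ramp on top: pressing the foot straight down drives both slides out (8 to 15 N in all), then they snap back over it. The block's weight alone does not do it.
- square_nest_catch_b (a joint): Sprung steel slide at the -x end of the square nest. 0 = forward, nose 6 mm over the pocket's edge; grows (m) as it slides outward, 0.010 at most. Nose 20 mm wide, underside 18 mm above the bench (2 over a seated foot), slippery 60-degree ramp on top: pressing the foot straight down drives both slides out (8 to 15 N in all), then they snap back over it. The block's weight alone does not do it.
- hex_nut: Bystander, lengths in mm: plain steel hex nut, 37 across corners, 16 high, flat on the bench; origin centre of underside. Leave it where it is.
- wrench: Bystander, lengths in mm: steel wrench lying flat, long axis its x, about 190 long, 8 high; origin near the middle of its underside. Leave it where it is.
- square_bar: Bystander, lengths in mm: sawn square steel bar end, 140 x 25 x 25, lying along its x; origin centre of underside. Leave it where it is.
- round_bar: Bystander, lengths in mm: sawn round steel bar end, 40 diameter, 50 high, standing; origin centre of underside. Leave it where it is.
- tube_offcut: Bystander, lengths in mm: short steel tube, 48 outside diameter, 40 high, standing; origin centre of underside. Leave it where it is.
- grease_jar: Bystander, lengths in mm: white plastic jar with black cap, 70 diameter, 75 high, standing; origin centre of underside. Leave it where it is.
- vee_block: Bystander, lengths in mm: dark steel vee block, 60 x 50 x 40 high; origin centre of underside. Leave it where it is.
Things that resemble listed ones, but are neither listed nor needed, are in the scene too. Leave any blue look-alike of the long_nest alone.

How it is judged:
At the end, for the whole second after the job is handed in: Pillow block in the long nest, square block in the square nest: each within 4 mm of pocket centre on both axes, underside 3 to 8 mm above nest underside, within 0.1 rad of square, 0.05 of level, still, both catches within 2 mm of fully forward. Round flange within 15 mm of its start (x of pillow_block in the frame of long_nest between -0.004 and 0.004 m and y of pillow_block in the frame of long_nest between -0.004 and 0.004 m and z of pillow_block in the frame of long_nest between 0.003 and 0.008 m and angle between the x axis of pillow_block and the x axis of long_nest, either way round below 0.1 rad and angle between each of pillow_block, square_block's own z axis and vertical below 0.05 rad and value of joint each of long_nest_catch_a, long_nest_catch_b, square_nest_catch_a, square_nest_catch_b below 0.002 m and linear speed of each of pillow_block, square_block below 0.01 m/s and x of square_block in the frame of square_nest between -0.004 and 0.004 m and y of square_block in the frame of square_nest between -0.004 and 0.004 m and z of square_block in the frame of square_nest between 0.003 and 0.008 m and (angle between the x axis of square_block and the x axis of square_nest, either way round below 0.1 rad or angle between the x axis of square_block and the y axis of square_nest, either way round below 0.1 rad) and distance of round_flange from where it was at the start of the episode below 0.015 m); the robot touches nothing.
It fails at once if a block let go over its nest with its underside more than 45 mm above the bench (dropped, not lowered) ((horizontal distance between pillow_block and long_nest below 0.05 m and height (world z) of pillow_block above 0.045 m and contact force between the fingers and pillow_block below 0.05 N) or (horizontal distance between square_block and square_nest below 0.05 m and height (world z) of square_block above 0.045 m and contact force between the fingers and square_block below 0.05 N)).
It fails at once if the round flange block in its nest shifted by more than 15 mm (distance of round_flange from where it was at the start of the episode above 0.015 m).
It fails at once if a bystander moved by more than 40 mm (distance of any of hex_nut, wrench, square_bar, round_bar, tube_offcut, grease_jar, vee_block from where it was at the start of the episode above 0.04 m).
It also fails if it takes over 58 s, if anything falls off the work surface, if the arm or the gripper's body presses on something with over 40 N, if the wrist force passes 120 N, or if a joint passes its speed limit or range.

ROBOT

A 6-joint arm with a two-finger parallel gripper is mounted at the origin on the work surface. World frame = base frame: x ahead of the robot, y to its left, z up, the work surface at z = 0. Lengths are in m, angles in rad, forces in N, time in s.
With the tool pointing down it reaches from about 0.225 to 0.875 m from the base axis. Payload 3.4 kg.
Tool frame: the origin (TCP) lies between the finger pads; the fingertips stand 11 mm ahead of it and the grasp point (between the pads) lies 8 mm behind it; z points along the fingers, y is the line along which they close (so a half turn about z gives the same grasp; the last joint's range is limited). The gripper opens to 85 mm and grips with 20 to 120 N. Pads are 22 mm wide; open, the fingers measure 114 mm over their backs; the gripper's body (76 mm by 85 mm) begins 54 mm behind the grasp point. The pads swing forward as they close: fully open they stand 13 mm farther back than shut.
Start: joints at [-1.266, 0.276, 1.505, -0, 1.361, -0.121], TCP at [0.238, -0.524, 0.242] pointing down, gripper open.
Joint ranges: [-2.89, 2.89], [-0.75, 2.08], [0.22, 2.7], [-1.18, 4.32], [0.11, 2.71], [-2.7, 2.7]. Speed limits (rad/s): [2.57, 2.57, 3.14, 3.14, 3.14, 3.14].

INTERFACE

Orientations are given as a unit quaternion [w, x, y, z].
In Python, from rig import sensors, eyes, manip gives the robot as it stands.
- The arm moves only by the tool drive_tool, never from a script. Its argument "deltas" is a list of rows, each an object with "linear": the shift along the world's x, y, z in mm, a list of three; "twist": the turn about the world's z in degrees; "claw": the opening, from 0 (shut) to 1 (fully open). In form: [{"linear": [tx, ty, tz], "twist": twist, "claw": claw}, ...]. A call has 1 to 12 rows; each row is the pose to reach, as a shift and turn from the pose commanded when the call began; what a row does not reach only later rows make up. A row lasts 1/12 s, in which the tool goes at most 41.7 mm and 7.16 degrees, less where a joint would pass 70% of its speed; a pose out of reach is approached as far as the arm can. A call with a gripper value outside its range is refused whole. The fingers move at their own pace and stop on an object; "squeeze" is the grip in N (left out, the last holds). Time passes only in rows, so rows that repeat a pose let the fingers close. It gives the time, the measured TCP pose, the force, the opening and the grip force at its end, in the units of the state.
- sensors.get_state(): the state, without advancing time (a new reading comes with each control period).
- eyes.get_image(name): name is "scene" or "top" or "wrist"; returns the picture (420x560x3 uint8, red, green, blue); there is no depth.
- eyes.camera_model(name): a dict with "intrinsics" (3x3 intrinsics, pixels), "R" (3x3) and "t" (3): a world point X has camera coordinates R X + t. Camera axes: x right, y down, z forward; pixel columns grow to the right and rows downward; lengths in m; the calibration is good to about 2 mm. A picture is of the moment at which its call begins: read the wrist's pose just before it. camera_model takes no time and is no camera call; for the wrist camera it gives the pose at the moment of the call.
- manip.sign_off(): hands the job in; it is judged then, once.
The state is a dict: "clock": time; "qpos": joint angles; "qd": joint speeds; "effort": joint torques, N m; "position": TCP position; "ee_rot": TCP orientation; "contact_force": force on the tool from outside, world axes, zero at the start; "moment": the same for the moment, N m; "width": finger opening in m; "gripper_force": force on a finger pad.
Only numpy, scipy, OpenCV 4.12 (cv2) and the standard library are available. Lean on these libraries where they do the work, as an engineer would, in place of code of your own. Each camera call takes 0.05 s, during which the arm holds its last target. There are 200 camera calls.

## Working session

There is one attempt and no reset: what is moved stays moved. The work goes in short steps, Python scripts to look and compute and a tool call to move; the robot and the scene stay as the last step left them, time stands still between calls to the robot, and variables do not carry over. Pictures are saved under pics/ and viewed, at most 10 in all, crops included, and the job is handed in when it is done.

Besides the shell and the picture viewer there is one more tool, called after ">>>" by a JSON object that holds its "fn" and its "kwargs". drive_tool: Moves the arm, as the interface text tells. Its arguments: {"type":"object","properties":{"deltas":{"type":"array","items":{"type":"object","properties":{"linear":{"type":"array","items":{"type":"number"}},"twist":{"type":"number"},"claw":{"type":"number"}}}},"squeeze":{"type":"number"}},"required":["deltas"]}

```bash
mkdir -p pics; cat > h.py <<'E'
import numpy as np, cv2
from rig import sensors, eyes, manip
def snap(name, fn=None):
    m=eyes.camera_model(name); im=eyes.get_image(name)
    if fn: cv2.imwrite('pics/'+fn, cv2.cvtColor(im,cv2.COLOR_RGB2BGR))
    return im,m
def ray(m,uv,z):
    K,R,t=[np.array(m[k],float) for k in('intrinsics','R','t')]
    d=R.T@np.linalg.inv(K)@np.array([uv[0],uv[1],1.]); c=-R.T@t
    return c+d*(z-c[2])/d[2]
def proj(m,X):
    K,R,t=[np.array(m[k],float) for k in('intrinsics','R','t')]
    p=K@(R@np.array(X)+t); return p[:2]/p[2]
E
python3 - <<'E'
from h import *
for n in('top','scene'):
    im,m=snap(n,n+'0.png'); print(n,m)
print(sensors.get_state())
E
```

```text
top {'intrinsics': array([[498.95090236,   0.        , 281.97668847],
       [  0.        , 498.95090236, 215.29033129],
       [  0.        ,   0.        ,   1.        ]]), 'R': array([[-1.93960017e-03, -9.99890006e-01,  1.47042274e-02],
       [-9.96800359e-01,  7.58199565e-04, -7.99278977e-02],
       [ 7.99079574e-02, -1.48122073e-02, -9.96692188e-01]]), 't': array([-0.00259458,  0.54786404,  1.31794339])}
scene {'intrinsics': array([[409.1520601 ,   0.        , 289.90184692],
       [  0.        , 409.1520601 , 204.94185994],
       [  0.        ,   0.        ,   1.        ]]), 'R': array([[-0.04356657,  0.99904452,  0.00346441],
       [ 0.60926839,  0.02931702, -0.79242195],
       [-0.79176637, -0.03241235, -0.60996349]]), 't': array([ 0.03875814, -0.27134793,  1.55556266])}
{'clock': 0.1, 'qpos': array([-1.26598372e+00,  2.76532558e-01,  1.50602709e+00,  7.44997843e-05,
        1.36071307e+00, -1.21000525e-01]), 'qd': array([ 0.00024413, -0.00045684, -0.00266254,  0.00055134, -0.00051808,
        0.00126455]), 'effort': array([ 1.33948412e-03, -4.17697871e+01, -2.46404457e+01, -1.03883219e-04,
        5.76206949e-03, -7.70677900e-06]), 'position': array([ 0.23738853, -0.52320019,  0.24151756]), 'ee_rot': array([-8.39827875e-04,  9.77422184e-01,  2.11294029e-01, -4.08245742e-05]), 'contact_force': array([ 0.1292491 , -0.09565155, -0.16578601]), 'moment': array([-0.0464031 , -0.0080171 ,  0.04200267]), 'gripper_force': 0.0, 'width': 0.0851279784977154}
```

View pics/top0.png

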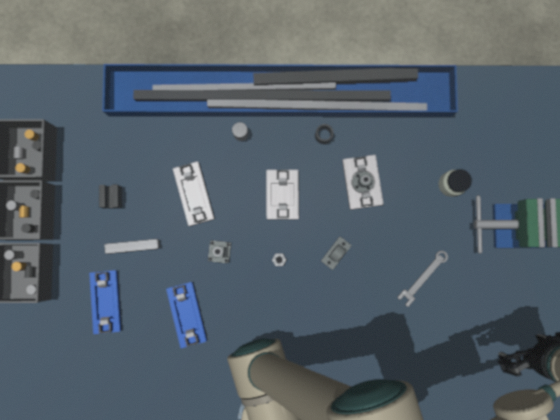

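View pics/scene0.png

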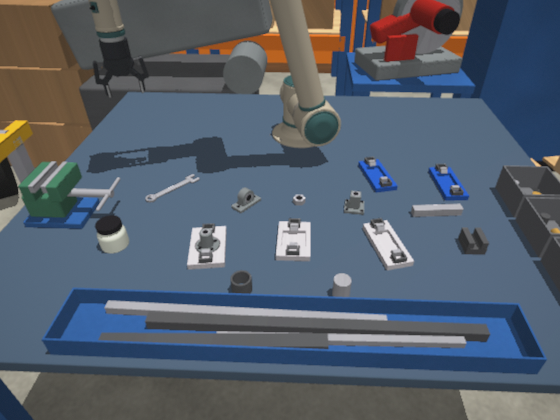

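The top view shows the pillow block at about (337,253) and the square block at (219,251). The white long nest is at (193,193), the white square nest at (282,194) and the filled round nest at (363,181).

Possible confusions:
- **Long nest:** the white one at (193,193), against the blue look-alikes at (105,300) and (186,314).
- **Pillow block:** (337,253), against the round flange at (363,181).
- **Square block:** (219,251), against the vee block at (110,196), the round bar at (240,130) and the tube at (324,134).

By the description I choose the white nests and the grey blocks. Next I'll get coarse positions and check them in a close crop.

```bash
python3 - <<'E'
from h import *
im=cv2.cvtColor(cv2.imread('pics/top0.png'),cv2.COLOR_BGR2RGB); m=eyes.camera_model('top')
cv2.imwrite('pics/crop1.png',cv2.cvtColor(cv2.resize(im[150:280,160:360],None,fx=4,fy=4,interpolation=cv2.INTER_CUBIC),cv2.COLOR_RGB2BGR))
hsv=cv2.cvtColor(im,cv2.COLOR_RGB2HSV)
w=((hsv[...,1]<50)&(hsv[...,2]>90)).astype(np.uint8)
w=cv2.morphologyEx(w,cv2.MORPH_CLOSE,np.ones((5,5)))
def rep(mask,box,z,nm):
    x0,y0,x1,y1=box; k=np.zeros_like(mask);k[y0:y1,x0:x1]=mask[y0:y1,x0:x1]
    c=max(cv2.findContours(k,0,2)[0],key=cv2.contourArea)
    P=np.array([ray(m,p[0],z)[:2] for p in c])*1000
    r=cv2.minAreaRect(P.astype(np.float32)); print(nm,r)
rep(w,(165,150,225,235),.016,'long'); rep(w,(255,160,310,230),.016,'sq')
g=((hsv[...,1]<95)&(hsv[...,2]>55)).astype(np.uint8)
rep(g,(315,230,360,275),.010,'pillow'); rep(g,(200,232,240,270),.010,'sqblk')
E
```

```text
long ((608.570556640625, 236.98196411132812), (169.3819580078125, 78.41290283203125), 15.91828727722168)
sq ((607.8225708007812, -3.6885299682617188), (92.383544921875, 139.03636169433594), 89.95010375976562)
pillow ((449.5938415527344, -152.0349578857422), (119.89667510986328, 118.47029113769531), 89.85758209228516)
sqblk ((454.07232666015625, 164.83197021484375), (105.62476348876953, 99.31856536865234), 89.9281005859375)
```

View pics/crop1.png

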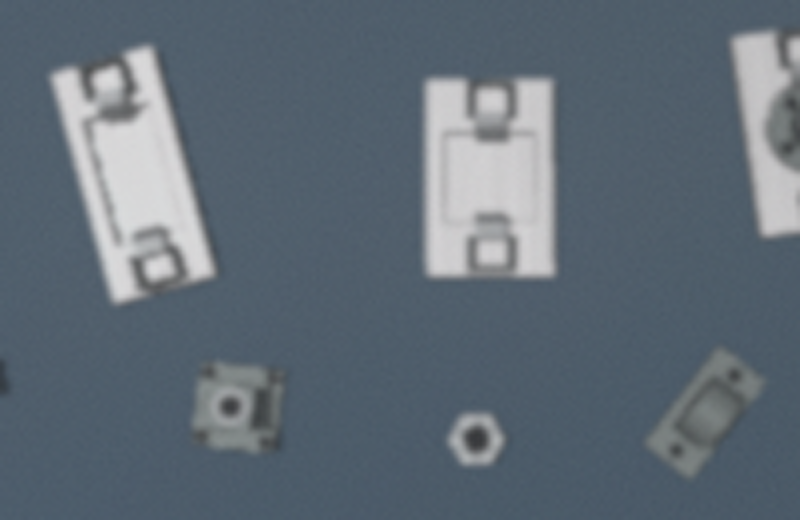

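The crop confirms the choice: the square block is at crop (239,407), the pillow block at (706,412), and the empty white long and square nests are at (135,175) and (490,177). The block masks spilled over, so I'll use the crop corners for those two instead.

```bash
python3 - <<'E'
from h import *
m=eyes.camera_model('top')
def P(c,z): return np.array([ray(m,(160+a/4-.375,150+b/4-.375),z)[:2]*1000 for a,b in c]).round(1)
for n,c,z in(('pil',[(720,347),(766,380),(690,480),(645,440)],.01),('sq',[(207,362),(284,370),(278,452),(193,444)],.01),('long',[(51,73),(153,45),(217,276),(114,305)],.016),('sqn',[(424,78),(554,78),(555,276),(425,277)],.016)):
    p=P(c,z); d=np.roll(p,-1,0)-p; print(n,p.mean(0),np.linalg.norm(d,axis=1).round(),np.degrees(np.arctan2(d[:,1],d[:,0])).round(1))
mw=eyes.camera_model('wrist'); R,t=np.array(mw['R']),np.array(mw['t']); print(mw['intrinsics'],R,-R.T@t)
E
```

```text
pil [ 447.925 -148.95 ] [38. 85. 40. 81.] [-125.9  142.2   48.2  -39.3]
sq [451.65 164.  ] [52. 55. 57. 56.] [-96.1 176.3  84.5  -9.1]
long [608.4 236.6] [ 71. 163.  72. 164.] [ -74.3 -164.1  105.8   15.8]
sqn [606.6  -3.6] [ 88. 135.  88. 136.] [-90.  180.   90.4   0.3]
[[312.28531671   0.         276.36989228]
 [  0.         312.28531671 208.91113393]
 [  0.           0.           1.        ]] [[ 0.41363811 -0.9104391  -0.00203915]
 [-0.87807713 -0.39952502  0.26336347]
 [-0.2405911  -0.10714664 -0.96469452]] [ 0.29905941 -0.49548958  0.37229776]
```

>>> {"fn": "drive_tool", "kwargs": {"deltas": [{"linear":[20,35,0],"twist":-6,"claw":1},{"linear":[40,70,0],"twist":-12,"claw":1},{"linear":[60,106,0],"twist":-18,"claw":1},{"linear":[80,142,0],"twist":-25,"claw":1},{"linear":[100,178,0],"twist":-32,"claw":1},{"linear":[120,214,0],"twist":-38,"claw":1},{"linear":[140,250,0],"twist":-44,"claw":1},{"linear":[160,286,-10],"twist":-50,"claw":1},{"linear":[180,322,-30],"twist":-56,"claw":1},{"linear":[200,356,-50],"twist":-62,"claw":1},{"linear":[210,374,-70],"twist":-62,"claw":1},{"linear":[210,374,-80],"twist":-62,"claw":1}]}}

```text
clock: 1.1
position: [0.4483, -0.1455, 0.1609]
ee_rot: [-0.001, 0.947, -0.321, -0.0]
contact_force: [-0.2, 0.1, -0.0]
width: 0.0854
gripper_force: 0.0
```

```bash
python3 - <<'E'
from h import *
s=sensors.get_state(); print(s['clock'],s['position'],s['ee_rot'])
im,m=snap('wrist','w1.png')
np.savez('w1.npz',**m)
print(proj(m,s['position']),proj(m,[.448,-.149,.01]))
E
```

```text
1.1 [ 0.4483115 -0.1455142  0.1608813] [-1.22856302e-03  9.47047155e-01 -3.21091825e-01 -4.64821615e-04]
[278.33948059 274.56787673] [280.87858009 196.35396191]
```

View pics/w1.png

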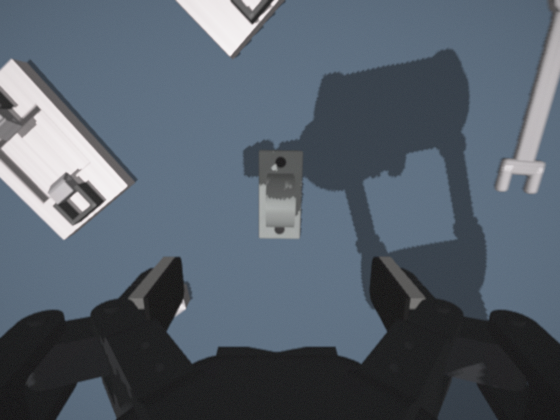

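The wrist view shows the pillow block upright between the open fingers, with its foot corners near (260,151), (302,151), (300,238) and (260,238). I'll refine that now.

```bash
cat >> h.py <<'E'
def foot(im,m,box,z,sat=60,val=85):
    hsv=cv2.cvtColor(im,cv2.COLOR_RGB2HSV); x0,y0,x1,y1=box
    k=np.zeros(im.shape[:2],np.uint8); k[y0:y1,x0:x1]=((hsv[...,1]<sat)&(hsv[...,2]>val))[y0:y1,x0:x1]
    k=cv2.morphologyEx(k,cv2.MORPH_OPEN,np.ones((3,3)))
    c=max(cv2.findContours(k,0,2)[0],key=cv2.contourArea)
    P=np.array([ray(m,p[0],z)[:2] for p in c])*1000
    r=cv2.minAreaRect(P.astype(np.float32)); b=cv2.boxPoints(r); d=b[1]-b[0]
    e=b[2]-b[1]; d=d if np.linalg.norm(d)>np.linalg.norm(e) else e
    return np.round(r[0],1),np.round(r[1],1),round(float(np.degrees(np.arctan2(d[1],d[0]))),1)
E
python3 - <<'E'
from h import *
im=cv2.cvtColor(cv2.imread('pics/w1.png'),cv2.COLOR_BGR2RGB); m=dict(np.load('w1.npz'))
print(im[220,200],im[160,265],im[200,280],im[200,295])
print([foot(im,m,(235,140,320,255),.01,s,v) for s,v in((60,85),(70,75),(50,95))])
c=[(259,150.5),(302.5,150.5),(300.5,238.5),(260,238.5)]
p=np.array([ray(m,a,.01)[:2]*1000 for a in c]); print(p.mean(0),np.linalg.norm(np.roll(p,-1,0)-p,axis=1))
d=p[0]+p[1]-p[2]-p[3];print(np.degrees(np.arctan2(d[1],d[0])))
E
```

```text
[ 98 116 134] [91 91 91] [146 148 148] [134 136 135]
[(array([ 448.1, -148.1]), array([40.7, 83.5]), -38.3), (array([ 447.6, -144.1]), array([ 81.7, 108.6]), -37.4), (array([ 437., -139.]), array([40.2, 54.2]), -38.3)]
[ 448.34699643 -148.80944661] [38.67930229 83.32319084 38.88040166 83.34687671]
-37.53826108397138
```

>>> {"fn": "drive_tool", "kwargs": {"deltas": [{"linear":[0,0,-30],"twist":0,"claw":1},{"linear":[0,0,-60],"twist":0,"claw":1},{"linear":[0,0,-75],"twist":0,"claw":1},{"linear":[0,0,-75],"twist":0,"claw":1},{"linear":[0,0,-75],"twist":0,"claw":1}]}}

```text
clock: 1.57
position: [0.447, -0.15, 0.0871]
ee_rot: [0.0, 0.947, -0.322, -0.001]
contact_force: [-0.2, 0.4, 0.3]
width: 0.0853
gripper_force: 0.0
```

```bash
python3 - <<'E'
from h import *
s=sensors.get_state(); print(s['position'],s['ee_rot'])
E
```

```text
[ 0.44704499 -0.15001148  0.08710618] [ 3.30802726e-05  9.46576475e-01 -3.22478168e-01 -8.98264376e-04]
```

>>> {"fn": "drive_tool", "kwargs": {"deltas": [{"linear":[1,1.5,-25],"twist":0,"claw":1},{"linear":[1,1.5,-50],"twist":0,"claw":1},{"linear":[1,1.5,-60],"twist":0,"claw":1},{"linear":[1,1.5,-60],"twist":0,"claw":0.5},{"linear":[1,1.5,-60],"twist":0,"claw":0},{"linear":[1,1.5,-60],"twist":0,"claw":0},{"linear":[1,1.5,-60],"twist":0,"claw":0},{"linear":[1,1.5,-60],"twist":0,"claw":0},{"linear":[1,1.5,-60],"twist":0,"claw":0},{"linear":[1,1.5,-60],"twist":0,"claw":0}], "squeeze": 80}}

```text
clock: 2.4
position: [0.4495, -0.1489, 0.0287]
ee_rot: [0.0, 0.947, -0.322, 0.001]
contact_force: [-1.0, -0.2, 5.9]
width: 0.0228
gripper_force: 79.3
```

>>> {"fn": "drive_tool", "kwargs": {"deltas": [{"linear":[0,0,25],"twist":0,"claw":0},{"linear":[0,0,60],"twist":0,"claw":0},{"linear":[0,20,95],"twist":5,"claw":0},{"linear":[5,55,120],"twist":11,"claw":0},{"linear":[15,93,140],"twist":17,"claw":0},{"linear":[25,131,160],"twist":23,"claw":0},{"linear":[35,169,170],"twist":29,"claw":0},{"linear":[45,207,172],"twist":35,"claw":0},{"linear":[52,245,172],"twist":41,"claw":0},{"linear":[58,285,172],"twist":47,"claw":0},{"linear":[63,325,172],"twist":53.5,"claw":0},{"linear":[63,357,172],"twist":53.5,"claw":0}], "squeeze": 80}}

```text
clock: 3.4
position: [0.5116, 0.2119, 0.1992]
ee_rot: [-0.001, 0.99, 0.141, 0.0]
contact_force: [0.5, 0.3, -4.0]
width: 0.0232
gripper_force: 79.6
```

>>> {"fn": "drive_tool", "kwargs": {"deltas": [{"linear":[0,0,0],"twist":0,"claw":0},{"linear":[0,0,0],"twist":0,"claw":0},{"linear":[0,0,0],"twist":0,"claw":0}]}}

```text
clock: 3.65
position: [0.5107, 0.2085, 0.1989]
ee_rot: [0.001, 0.99, 0.139, -0.001]
contact_force: [0.0, 0.3, -3.3]
width: 0.0228
gripper_force: 79.9
```

```bash
python3 - <<'E'
from h import *
s=sensors.get_state(); print(s['clock'],s['position'],s['ee_rot'],s['contact_force'],s['width'])
im,m=snap('wrist','w2.png')
np.savez('w2.npz',**m)
E
```

```text
3.65 [0.51067482 0.20849333 0.19886234] [ 5.67167188e-04  9.90330660e-01  1.38723420e-01 -8.22139665e-04] [ 0.02301753  0.28743499 -3.32413388] 0.02281205034043293
```

View pics/w2.png

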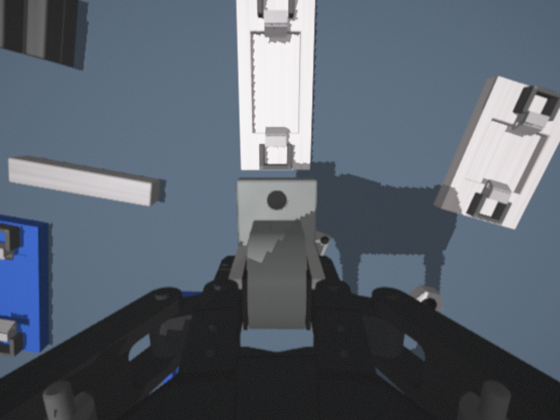

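The pillow block is held square, with its foot's front edge at (237,179) to (316,179). The long nest lies ahead, with pocket rim corners near (250,32), (300,32), (301,132) and (252,130) and its front edge at row 169. I'll measure the edges.

```bash
python3 - <<'E'
from h import *
im=cv2.imread('pics/w2.png')
g=cv2.cvtColor(im,cv2.COLOR_BGR2GRAY)
for r in (50,80,110): print(r,g[r,228:325].tolist())
for c in (250,262,292,303): print(c,g[125:190,c].tolist())
print('col265',g[22:45,258].tolist(),g[22:45,290].tolist())
print('r195',g[195,228:325].tolist())
cv2.imwrite('pics/c2.png',cv2.resize(im[0:200,225:330],None,fx=3,fy=3,interpolation=cv2.INTER_CUBIC))
E
```

```text
50 [109, 108, 109, 108, 108, 108, 107, 107, 112, 173, 236, 243, 243, 243, 243, 243, 243, 242, 242, 242, 240, 233, 192, 139, 137, 148, 202, 244, 245, 243, 243, 243, 243, 243, 243, 242, 241, 241, 242, 243, 244, 244, 243, 242, 243, 243, 242, 242, 243, 243, 243, 242, 241, 241, 242, 241, 242, 243, 243, 243, 242, 242, 243, 243, 243, 241, 240, 240, 241, 242, 237, 215, 207, 230, 239, 239, 240, 241, 239, 239, 239, 240, 239, 241, 235, 178, 94, 75, 102, 107, 108, 108, 108, 108, 109, 109, 107]
80 [108, 109, 109, 110, 110, 109, 109, 108, 108, 118, 185, 243, 244, 244, 244, 244, 244, 243, 243, 243, 242, 240, 229, 177, 138, 180, 235, 245, 245, 244, 243, 243, 244, 244, 244, 243, 243, 243, 243, 244, 244, 244, 244, 243, 243, 243, 243, 244, 244, 244, 244, 243, 243, 243, 243, 242, 243, 243, 244, 244, 243, 243, 243, 243, 243, 241, 241, 241, 242, 242, 233, 206, 223, 239, 240, 240, 241, 241, 240, 240, 241, 241, 242, 239, 195, 110, 83, 96, 105, 110, 108, 108, 109, 110, 109, 108, 108]
110 [111, 110, 111, 111, 111, 109, 110, 111, 110, 109, 125, 194, 244, 245, 244, 244, 244, 244, 244, 244, 243, 243, 240, 217, 1
[... 1668 characters left out ...]
265 [242, 242, 242, 242, 242, 242, 242, 239, 220, 164, 112, 98, 144, 215, 240, 243, 243, 242, 243, 242, 242, 242, 243] [225, 200, 158, 147, 161, 180, 187, 180, 166, 136, 105, 98, 127, 146, 148, 153, 171, 188, 197, 213, 231, 240, 243]
r195 [110, 112, 109, 112, 111, 112, 111, 112, 121, 139, 155, 166, 169, 166, 168, 168, 167, 167, 167, 166, 165, 168, 166, 165, 166, 167, 165, 164, 165, 164, 165, 164, 163, 164, 164, 163, 163, 164, 161, 147, 103, 67, 59, 60, 61, 61, 59, 58, 60, 58, 57, 60, 59, 59, 57, 57, 72, 108, 142, 159, 161, 161, 160, 161, 160, 160, 160, 159, 160, 160, 159, 159, 158, 159, 158, 158, 157, 157, 157, 156, 156, 158, 156, 157, 156, 157, 153, 138, 115, 79, 62, 67, 65, 65, 64, 66, 67]
```

View pics/c2.png

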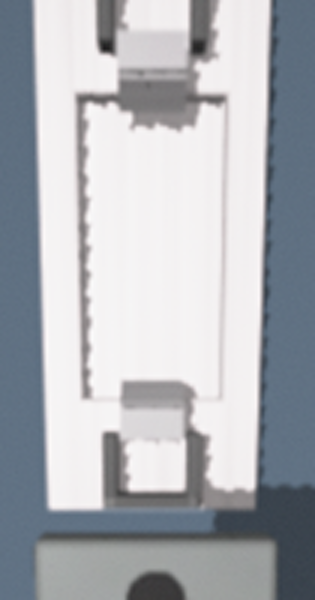

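```bash
python3 - <<'E'
from h import *
m=dict(np.load('w2.npz')); P=lambda u,v,z: ray(m,(u,v),z)[:2]*1000
z=.016
L=[P(237.1,50,z),P(238,80,z),P(239,110,z)];R=[P(313.2,50,z),P(312.4,80,z),P(311.6,110,z)]
l=[P(250,50,z),P(251,80,z),P(251.7,110,z)];r=[P(299.8,50,z),P(299.1,80,z),P(298.5,110,z)]
for A in(L,R,l,r):
    d=A[0]-A[2]; print('ang',np.degrees(np.arctan2(d[1],d[0])))
th=np.radians(15.7); ex=np.array([np.cos(th),np.sin(th)]); ey=np.array([-ex[1],ex[0]])
print('widths',[(a-b)@ey for a,b in zip(L,R)],[(a-b)@ey for a,b in zip(l,r)])
print('cy',np.mean([(a+b)@ey/2 for a,b in zip(L,R)]),np.mean([(a+b)@ey/2 for a,b in zip(l,r)]))
f=P(250,169.8,z)@ex; r1=P(262,133,z)@ex; r2=P(258,30.9,z)@ex
print('front',f+80.5,'pocket',r1,r2,r2-r1,(r1+r2)/2)
tcp=np.array([510.67,208.49]); q=sensors.get_state()['ee_rot']; a=2*np.arctan2(q[2],q[1]); tx=np.array([np.cos(a),np.sin(a)]);ty=np.array([-tx[1],tx[0]])
print('toolx',np.degrees(a))
a1,b1=P(237,195,.18),P(316,195,.18); e1=P(262,179.7,.18)
a2=(P(250,179.7,.18)-P(303,179.7,.18)); print('foot width',(a1-b1)@ty,'edge ang',np.degrees(np.arctan2(a2[1],a2[0])),'front in tool x',(e1-tcp)@tx,'mid in tool y',((a1+b1)/2-tcp)@ty)
for cx in(f+80.5,(r1+r2)/2):
  cy=np.mean([(a+b)@ey/2 for a,b in zip(L+l,R+r)]); print('nest',cx*ex+cy*ey)
E
```

```text
ang 16.067143861280933
ang 16.09786906133288
ang 16.485140309097797
ang 15.760454401856437
widths [np.float64(69.50293566344351), np.float64(69.56338524566661), np.float64(69.53101372262478)] [np.float64(45.48283031829299), np.float64(44.97308010110986), np.float64(44.82161467822697)]
cy 64.15398218973871 64.34193064036396
front 650.8714563701582 pocket 606.4396907339283 695.7575886780345 89.31789794410622 651.0986397059814
toolx 15.876134545960888
foot width 38.751317962036495 edge ang 105.97880608085856 front in tool x 41.41906108075765 mid in tool y 0.11697922118928261
nest [609.20305337 237.97708373]
nest [609.4217609  238.03855964]
```

>>> {"fn": "drive_tool", "kwargs": {"deltas": [{"linear":[33,10,-20],"twist":0,"claw":0},{"linear":[66,20,-45],"twist":0,"claw":0},{"linear":[99.8,29.8,-70],"twist":0,"claw":0},{"linear":[99.8,29.8,-95],"twist":0,"claw":0},{"linear":[99.8,29.8,-118],"twist":0,"claw":0},{"linear":[99.8,29.8,-118],"twist":0,"claw":0},{"linear":[99.8,29.8,-118],"twist":0,"claw":0},{"linear":[99.8,29.8,-118],"twist":0,"claw":0}]}}

```text
clock: 4.37
position: [0.6122, 0.2378, 0.0828]
ee_rot: [-0.0, 0.99, 0.138, 0.001]
contact_force: [-0.8, 0.2, -3.4]
width: 0.0227
gripper_force: 79.8
```

```bash
python3 - <<'E'
from h import *
s=sensors.get_state(); print(s['clock'],s['position'],s['ee_rot'],s['contact_force'],s['moment'],s['width'])
im,m=snap('wrist','w3.png'); np.savez('w3.npz',**m)
E
```

```text
4.3667 [0.61218378 0.23777107 0.08278267] [-2.22049701e-05  9.90491585e-01  1.37569581e-01  1.01510208e-03] [-0.7776264   0.16476315 -3.40469026] [-0.00198199  0.04095398 -0.02211998] 0.022732169870852123
```

View pics/w3.png

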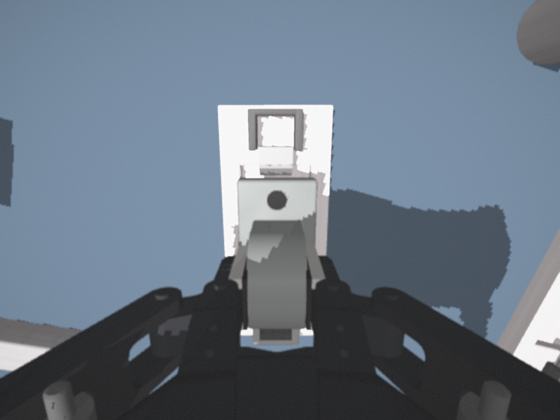

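The block hangs over the long nest. The plate's rear edge is at row 105, columns 219 to 332, and the foot's front edge is at row 179, columns 238 to 316. I'll check the remaining offset.

```bash
python3 - <<'E'
from h import *
m=dict(np.load('w3.npz')); g=cv2.cvtColor(cv2.imread('pics/w3.png'),cv2.COLOR_BGR2GRAY).astype(int)
def cr(a,off,th):
    return [off+i+(th-a[i])/(a[i+1]-a[i]) for i in range(len(a)-1) if (a[i]-th)*(a[i+1]-th)<0]
print('rear',[cr(g[95:115,c],95,175) for c in(235,320)])
E1=[(cr(g[v,205:232],205,175)[0],cr(g[v,322:345],322,175)[-1],v) for v in(120,140,160)]; print(E1)
print('foot',cr(g[195,225:245],225,200),cr(g[195,308:325],308,170),g[195,225:245].tolist(),g[195,306:325].tolist(),g[168:190,258].tolist())
P=lambda u,v,z: ray(m,(u,v),z)[:2]*1000
th=np.radians(16.05); ex=np.array([np.cos(th),np.sin(th)]); ey=np.array([-ex[1],ex[0]])
cy=[(P(a,v,.016)+P(b,v,.016))@ey/2 for a,b,v in E1]; print('w',[(P(a,v,.016)-P(b,v,.016))@ey for a,b,v in E1])
cx=P(235,cr(g[95:115,235],95,175)[0],.016)@ex-80.5
print('nest',cx*ex+np.mean(cy)*ey)
E
```

```text
rear [[np.float64(104.22388059701493)], [np.float64(104.04225352112677)]]
[(np.float64(217.38028169014083), np.float64(332.4925373134328), 120), (np.float64(218.37142857142857), np.float64(331.41333333333336), 140), (np.float64(219.33333333333334), np.float64(330.32183908045977), 160)]
foot [np.float64(237.91666666666666), np.float64(238.15384615384616)] [np.float64(315.4375), np.float64(317.47058823529414)] [247, 247, 247, 247, 247, 247, 247, 247, 247, 247, 248, 249, 222, 198, 211, 215, 214, 215, 214, 214] [203, 201, 201, 201, 201, 202, 202, 201, 196, 177, 161, 162, 179, 181, 178, 178, 184, 199, 204] [248, 249, 250, 250, 250, 249, 249, 248, 250, 243, 145, 109, 151, 183, 201, 210, 212, 210, 210, 212, 212, 212]
w [np.float64(70.07285248574514), np.float64(69.94020899542032), np.float64(69.81380995126099)]
nest [610.56227885 238.24888778]
```

>>> {"fn": "drive_tool", "kwargs": {"deltas": [{"linear":[-0.9,0.6,-6],"twist":0,"claw":0},{"linear":[-0.9,0.6,-12],"twist":0,"claw":0},{"linear":[-0.9,0.6,-18],"twist":0,"claw":0},{"linear":[-0.9,0.6,-22],"twist":0,"claw":0},{"linear":[-0.9,0.6,-26],"twist":0,"claw":0},{"linear":[-0.9,0.6,-30],"twist":0,"claw":0},{"linear":[-0.9,0.6,-30],"twist":0,"claw":0}], "squeeze": 100}}

```text
clock: 5.0
position: [0.6109, 0.2394, 0.0517]
ee_rot: [-0.0, 0.99, 0.138, 0.001]
contact_force: [-0.1, -0.0, -0.9]
width: 0.0227
gripper_force: 100.4
```

>>> {"fn": "drive_tool", "kwargs": {"deltas": [{"linear":[0,-0.6,-3],"twist":0,"claw":0},{"linear":[0,-0.6,-6],"twist":0,"claw":0},{"linear":[0,-0.6,-9],"twist":0,"claw":0},{"linear":[0,-0.6,-12],"twist":0,"claw":0},{"linear":[0,-0.6,-12],"twist":0,"claw":0}]}}

```text
clock: 5.42
position: [0.6102, 0.2386, 0.0387]
ee_rot: [0.0, 0.99, 0.138, -0.0]
contact_force: [0.8, 0.3, -5.8]
width: 0.0228
gripper_force: 99.5
```

>>> {"fn": "drive_tool", "kwargs": {"deltas": [{"linear":[0,0,-2],"twist":0,"claw":0},{"linear":[0,0,-4],"twist":0,"claw":0},{"linear":[0,0,-6],"twist":0,"claw":0},{"linear":[0,0,-6],"twist":0,"claw":0}]}}

```text
clock: 5.75
position: [0.6103, 0.2385, 0.0349]
ee_rot: [0.0, 0.99, 0.138, 0.0]
contact_force: [-3.7, -1.3, 8.1]
width: 0.0225
gripper_force: 102.2
```

>>> {"fn": "drive_tool", "kwargs": {"deltas": [{"linear":[0,0,-2],"twist":0,"claw":0},{"linear":[0,0,-4],"twist":0,"claw":0},{"linear":[0,0,-4],"twist":0,"claw":0},{"linear":[0,0,-4],"twist":0,"claw":0}]}}

```text
clock: 6.08
position: [0.6104, 0.2386, 0.0348]
ee_rot: [0.0, 0.99, 0.138, 0.001]
contact_force: [-8.5, -3.8, 28.4]
width: 0.0228
gripper_force: 105.1
```

>>> {"fn": "drive_tool", "kwargs": {"deltas": [{"linear":[0,0,4],"twist":0,"claw":0},{"linear":[0,0,5],"twist":0,"claw":0.5},{"linear":[0,0,5],"twist":0,"claw":1},{"linear":[0,0,5],"twist":0,"claw":1},{"linear":[0,0,5],"twist":0,"claw":1},{"linear":[0,0,20],"twist":0,"claw":1},{"linear":[0,0,55],"twist":0,"claw":1},{"linear":[0,0,90],"twist":0,"claw":1},{"linear":[-20,-5,120],"twist":0,"claw":1},{"linear":[-50,-15,140],"twist":0,"claw":1},{"linear":[-50,-15,140],"twist":0,"claw":1},{"linear":[-50,-15,140],"twist":0,"claw":1}]}}

```text
clock: 7.08
position: [0.5601, 0.2236, 0.1706]
ee_rot: [-0.0, 0.99, 0.138, 0.001]
contact_force: [0.3, -0.4, 0.2]
width: 0.0855
gripper_force: 0.0
```

```bash
python3 - <<'E'
from h import *
s=sensors.get_state(); print(s['clock'],s['position'],s['ee_rot'],s['contact_force'])
im,m=snap('wrist','w4.png'); np.savez('w4.npz',**m)
print(proj(m,[.610,.238,.016]))
u,v=proj(m,[.610,.238,.016]).astype(int); u0,v0=max(u-100,0),max(v-100,0)
cv2.imwrite('pics/c4.png',cv2.cvtColor(cv2.resize(im[v0:v+110,u0:u+100],None,fx=2.8,fy=2.8,interpolation=cv2.INTER_CUBIC),cv2.COLOR_RGB2BGR))
E
```

```text
7.0833 [0.56007812 0.2235811  0.17059776] [-1.23140909e-04  9.90390300e-01  1.38295570e-01  1.17191159e-03] [ 0.252369   -0.39486634  0.15489736]
[276.4207311  142.15919898]
```

View pics/c4.png

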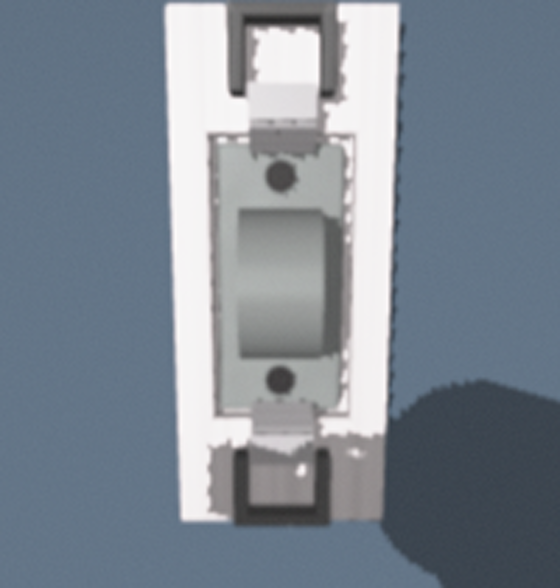

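The crop shows the pillow block sitting flat in its pocket with both catch noses over its foot, at crop (285,130) and (285,415). Next is the square block.

>>> {"fn": "drive_tool", "kwargs": {"deltas": [{"linear":[-27,-15,0],"twist":-6,"claw":1},{"linear":[-54,-30,0],"twist":-12,"claw":1},{"linear":[-81,-45,0],"twist":-18,"claw":1},{"linear":[-108,-59.5,-10],"twist":-22,"claw":1},{"linear":[-108,-59.5,-10],"twist":-22,"claw":1},{"linear":[-108,-59.5,-10],"twist":-22,"claw":1},{"linear":[-108,-59.5,-10],"twist":-22,"claw":1}]}}

```text
clock: 7.72
position: [0.4536, 0.1643, 0.1586]
ee_rot: [-0.0, 0.999, -0.053, 0.0]
contact_force: [0.8, 0.5, 0.3]
width: 0.0855
gripper_force: 0.0
```

```bash
python3 - <<'E'
from h import *
s=sensors.get_state(); print(s['clock'],s['position'],s['ee_rot'])
im,m=snap('wrist','w5.png'); np.savez('w5.npz',**m)
u,v=proj(m,[.452,.164,.01]).astype(int); print(u,v)
for a in((60,85),(60,95),(45,85)): print(foot(im,m,(u-50,v-55,u+50,v+55),.01,*a))
cv2.imwrite('pics/c5.png',cv2.cvtColor(cv2.resize(im[v-60:v+60,u-60:u+60],None,fx=4,fy=4,interpolation=cv2.INTER_CUBIC),cv2.COLOR_RGB2BGR)); print(u-60,v-60)
E
```

```text
7.7167 [0.4536326  0.16434391 0.15856947] [-4.96001572e-05  9.98586396e-01 -5.31526677e-02  3.08464056e-05]
277 201
(array([452.8, 167. ]), array([57.3, 58.7]), -6.1)
(array([440.1, 169.1]), array([38.7, 33. ]), 83.9)
(array([453.3, 167.1]), array([56.3, 57.7]), -6.1)
217 141
```

View pics/c5.png

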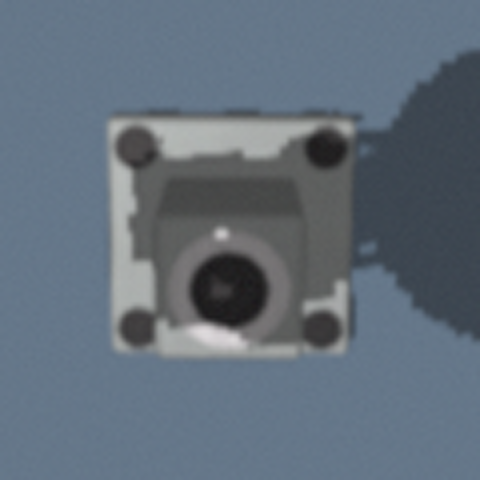

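The square block's foot spans crop (107,118) to (351,353), which puts its centre at about (453,167) mm with a −6° turn. Its measured size of 56 to 58 mm agrees with the description.

>>> {"fn": "drive_tool", "kwargs": {"deltas": [{"linear":[-0.3,2.7,-35],"twist":0,"claw":1},{"linear":[-0.3,2.7,-70],"twist":0,"claw":1},{"linear":[-0.3,2.7,-100],"twist":0,"claw":1},{"linear":[-0.3,2.7,-120],"twist":0,"claw":1},{"linear":[-0.3,2.7,-130],"twist":0,"claw":1},{"linear":[-0.3,2.7,-130],"twist":0,"claw":0.5},{"linear":[-0.3,2.7,-130],"twist":0,"claw":0},{"linear":[-0.3,2.7,-130],"twist":0,"claw":0},{"linear":[-0.3,2.7,-130],"twist":0,"claw":0},{"linear":[-0.3,2.7,-130],"twist":0,"claw":0},{"linear":[-0.3,2.7,-130],"twist":0,"claw":0},{"linear":[-0.3,2.7,-130],"twist":0,"claw":0}], "squeeze": 90}}

```text
clock: 8.77
position: [0.4535, 0.1671, 0.0306]
ee_rot: [-0.0, 0.999, -0.053, 0.002]
contact_force: [0.6, -0.1, 6.4]
width: 0.029
gripper_force: 89.8
```

>>> {"fn": "drive_tool", "kwargs": {"deltas": [{"linear":[0,0,25],"twist":0,"claw":0},{"linear":[0,0,60],"twist":0,"claw":0},{"linear":[5,-15,95],"twist":2,"claw":0},{"linear":[13,-45,125],"twist":4,"claw":0},{"linear":[23,-78,150],"twist":6,"claw":0},{"linear":[35,-112,165],"twist":6,"claw":0},{"linear":[46,-146,170],"twist":6,"claw":0},{"linear":[53.5,-171,170],"twist":6,"claw":0},{"linear":[53.5,-171,170],"twist":6,"claw":0},{"linear":[53.5,-171,170],"twist":6,"claw":0},{"linear":[53.5,-171,170],"twist":6,"claw":0}]}}

```text
clock: 9.68
position: [0.5044, -0.0038, 0.1986]
ee_rot: [-0.0, 1.0, -0.001, -0.001]
contact_force: [0.3, 0.0, -2.4]
width: 0.0294
gripper_force: 89.9
```

```bash
python3 - <<'E'
from h import *
s=sensors.get_state(); print(s['clock'],s['position'],s['ee_rot'],s['contact_force'],s['width'])
im,m=snap('wrist','w6.png'); np.savez('w6.npz',**m)
E
```

```text
9.6833 [ 0.5044209  -0.00381271  0.19856931] [-4.97778460e-04  9.99998298e-01 -1.27940337e-03 -1.23262137e-03] [ 0.30457636  0.04241965 -2.39791657] 0.029385751031807343
```

View pics/w6.png

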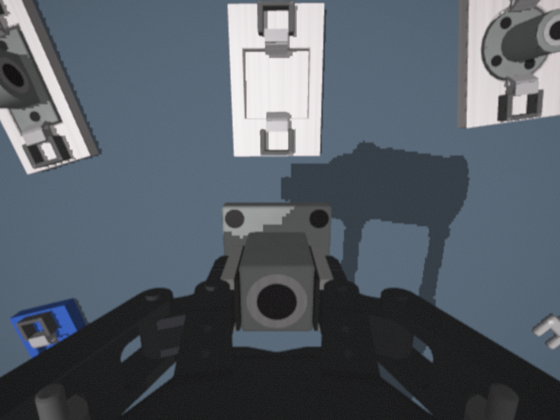

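The square block is held level, with its foot's front edge at row 204, columns 223 to 331. The square nest's plate spans (228,4) to (325,4) and (234,157) to (321,156). That was my tenth view, so I'll measure numerically from here.

```bash
cat > meas.py <<'E'
from h import *
import sys
def cr(a,off,th): return [off+i+(th-a[i])/(a[i+1]-a[i]) for i in range(len(a)-1) if (a[i]-th)*(a[i+1]-th)<0]
def G(f): return cv2.cvtColor(cv2.imread(f),cv2.COLOR_BGR2GRAY).astype(int)
E
python3 - <<'E'
from meas import *
m=dict(np.load('w6.npz')); g=G('pics/w6.png'); T=np.array([504.4,-3.8])
P=lambda u,v,z: ray(m,(u,v),z)[:2]*1000
E1=[(cr(g[v,215:245],215,175)[0],cr(g[v,310:335],310,165)[-1],v) for v in(30,60,90,120,145)]
L=np.array([P(a,v,.016) for a,b,v in E1]);R=np.array([P(b,v,.016) for a,b,v in E1])
print('W',(L-R)[:,1],'cy',(L+R)[:,1]/2,'ang',[np.degrees(np.polyfit(A[:,0],A[:,1],1)[0]) for A in(L,R)])
f=[P(c,cr(g[145:165,c],145,175)[-1],.016)[0] for c in(245,305)]; r=[P(c,cr(g[0:14,c],0,175)[0],.016)[0] for c in(240,315)]
print('front',f,'rear',r,'cx',(np.mean(f)+np.mean(r))/2)
print('foot',[g[196:214,c].tolist() for c in(255,275)]); print(g[226,215:230].tolist(),g[226,322:340].tolist())
E
```

```text
W [85.08624682 85.09315951 85.38430618 85.18239698 85.20646453] cy [-2.62655574 -2.67628082 -2.8862953  -3.01357111 -3.13142667] ang [np.float64(0.2652196618677098), np.float64(0.33866006119820546)]
front [np.float64(540.4562055809108), np.float64(540.9968438285499)] rear [np.float64(673.7080071462595), np.float64(674.0200872319429)] cx 607.2952859469158
foot [[104, 104, 103, 105, 104, 101, 87, 68, 66, 78, 107, 132, 146, 155, 156, 158, 158, 157], [104, 104, 106, 105, 104, 103, 85, 68, 65, 79, 110, 134, 146, 152, 155, 155, 154, 153]]
[104, 104, 105, 105, 104, 106, 103, 115, 138, 151, 158, 160, 151, 131, 101] [33, 43, 59, 72, 83, 87, 84, 84, 88, 102, 104, 105, 105, 106, 105, 104, 103, 104]
```

```bash
python3 - <<'E'
from meas import *
m=dict(np.load('w6.npz'));T=np.array([504.4,-3.8])
for z in(.178,.174,.170):
    P=lambda u,v: ray(m,(u,v),z)[:2]*1000-T
    l,r=P(222.7,226),P(330.5,226); f=[P(255,206.1),P(315,206.1)]
    print(z,l,r,(l-r)[1],(l+r)[1]/2,f)
E
```

```text
0.178 [17.20213964 27.80701629] [ 17.12113056 -27.15487   ] 54.961886297241634 0.3260731460497883 [array([27.67792309, 11.12216504]), array([ 27.63092754, -18.92993381])]
0.174 [15.85989981 28.53902055] [ 15.77674708 -27.87726057] 56.416281113751644 0.33087999121366707 [array([26.61289218, 11.41265677]), array([ 26.56465304, -19.4346771 ])]
0.17 [14.51765999 29.2710248 ] [ 14.4323636  -28.59965113] 57.87067593026164 0.33568683637754404 [array([25.54786127, 11.70314849]), array([ 25.49837855, -19.93942039])]
```

>>> {"fn": "drive_tool", "kwargs": {"deltas": [{"linear":[35,0.3,-20],"twist":0,"claw":0},{"linear":[70,0.5,-45],"twist":0,"claw":0},{"linear":[95,0.7,-70],"twist":0,"claw":0},{"linear":[103.7,0.7,-95],"twist":0,"claw":0},{"linear":[103.7,0.7,-115],"twist":0,"claw":0},{"linear":[103.7,0.7,-115],"twist":0,"claw":0},{"linear":[103.7,0.7,-115],"twist":0,"claw":0},{"linear":[103.7,0.7,-115],"twist":0,"claw":0},{"linear":[103.7,0.7,-115],"twist":0,"claw":0}], "squeeze": 100}}

```text
clock: 10.48
position: [0.6101, -0.0031, 0.0863]
ee_rot: [0.0, 1.0, -0.001, 0.002]
contact_force: [-0.7, 0.3, -3.5]
width: 0.0284
gripper_force: 99.3
```

```bash
python3 - <<'E'
from meas import *
s=sensors.get_state(); print(s['clock'],s['position'],s['ee_rot'],s['contact_force'])
im,m=snap('wrist','w7.png'); np.savez('w7.npz',**m); g=G('pics/w7.png')
P=lambda u,v,z: ray(m,(u,v),z)[:2]*1000
c=[proj(m,[x,y,.016]) for x,y in((.6738,.0397),(.6738,-.0454),(.6,.0397),(.6,-.0454))]; print(np.round(c))
for (u,v) in [c[0]]:
    rows=[int(v)+d for d in(10,25,40)]
for v in rows: print(v,[np.round(cr(g[v,int(a):int(b)],int(a),170),1).tolist() for a,b in((c[0][0]-12,c[0][0]+16),(c[1][0]-16,c[1][0]+12))])
for u in(c[0][0]+15,c[1][0]-15):
    u=int(u);v0=int(c[0][1])-12; x=cr(g[v0:v0+26,u],v0,170); print(u,np.round(x,1),[P(u,a,.016)[0].round(1) for a in x])
E
```

```text
10.4833 [ 0.61006743 -0.00307289  0.08625149] [ 2.06656948e-04  9.99998552e-01 -5.53570364e-04  1.59582788e-03] [-0.65823092  0.334665   -3.49621143]
[[209. 130.]
 [345. 130.]
 [215. 241.]
 [339. 241.]]
140 [[208.6], [343.8]]
155 [[209.4], [343.2]]
170 [[210.4], [342.5]]
223 [129.5] [np.float64(674.3)]
329 [129.2] [np.float64(674.5)]
```

>>> {"fn": "drive_tool", "kwargs": {"deltas": [{"linear":[-0.2,0.2,-6],"twist":0.3,"claw":0},{"linear":[-0.2,0.2,-12],"twist":0.3,"claw":0},{"linear":[-0.2,0.2,-18],"twist":0.3,"claw":0},{"linear":[-0.2,0.2,-24],"twist":0.3,"claw":0},{"linear":[-0.2,0.2,-28],"twist":0.3,"claw":0},{"linear":[-0.2,0.2,-28],"twist":0.3,"claw":0},{"linear":[-0.2,0.2,-28],"twist":0.3,"claw":0}]}}

```text
clock: 11.12
position: [0.6082, -0.0033, 0.0558]
ee_rot: [-0.0, 1.0, 0.002, -0.001]
contact_force: [-2.1, 0.5, -2.9]
width: 0.0287
gripper_force: 99.9
```

>>> {"fn": "drive_tool", "kwargs": {"deltas": [{"linear":[0.2,0.2,-4],"twist":0,"claw":0},{"linear":[0.2,0.2,-8],"twist":0,"claw":0},{"linear":[0.2,0.2,-12],"twist":0,"claw":0},{"linear":[0.2,0.2,-15],"twist":0,"claw":0},{"linear":[0.2,0.2,-15],"twist":0,"claw":0}]}}

```text
clock: 11.53
position: [0.6091, -0.0032, 0.041]
ee_rot: [0.0, 1.0, 0.002, -0.0]
contact_force: [-0.8, -0.2, -1.2]
width: 0.0291
gripper_force: 99.9
```

>>> {"fn": "drive_tool", "kwargs": {"deltas": [{"linear":[0,0,-2],"twist":0,"claw":0},{"linear":[0,0,-4],"twist":0,"claw":0},{"linear":[0,0,-6],"twist":0,"claw":0},{"linear":[0,0,-6],"twist":0,"claw":0}]}}

```text
clock: 11.87
position: [0.6097, -0.0031, 0.0367]
ee_rot: [0.0, 1.0, 0.002, 0.001]
contact_force: [-3.8, -0.1, 8.2]
width: 0.0285
gripper_force: 102.7
```

Height 36.7 mm matches the predicted seat of 36.6 mm. I'll press further to confirm it is a hard stop.

>>> {"fn": "drive_tool", "kwargs": {"deltas": [{"linear":[0,0,-2],"twist":0,"claw":0},{"linear":[0,0,-4],"twist":0,"claw":0},{"linear":[0,0,-5],"twist":0,"claw":0},{"linear":[0,0,-5],"twist":0,"claw":0}]}}

```text
clock: 12.2
position: [0.6097, -0.0031, 0.0366]
ee_rot: [0.0, 1.0, 0.002, 0.001]
contact_force: [-11.3, 0.4, 37.0]
width: 0.0286
gripper_force: 106.8
```

>>> {"fn": "drive_tool", "kwargs": {"deltas": [{"linear":[0,0,5],"twist":0,"claw":0},{"linear":[0,0,6],"twist":0,"claw":0.5},{"linear":[0,0,6],"twist":0,"claw":1},{"linear":[0,0,6],"twist":0,"claw":1},{"linear":[0,0,6],"twist":0,"claw":1},{"linear":[0,0,20],"twist":0,"claw":1},{"linear":[0,0,55],"twist":0,"claw":1},{"linear":[0,0,90],"twist":0,"claw":1},{"linear":[-20,0,120],"twist":0,"claw":1},{"linear":[-50,0,140],"twist":0,"claw":1},{"linear":[-50,0,140],"twist":0,"claw":1},{"linear":[-50,0,140],"twist":0,"claw":1}]}}

```text
clock: 13.2
position: [0.559, -0.0031, 0.1712]
ee_rot: [0.0, 1.0, 0.002, 0.001]
contact_force: [0.6, -0.3, -1.2]
width: 0.0852
gripper_force: 0.0
```

```bash
python3 - <<'E'
from meas import *
s=sensors.get_state(); print(s['clock'],s['position'],s['contact_force'])
im,m=snap('wrist','w8.png'); g=G('pics/w8.png'); m4=dict(np.load('w4.npz')); g4=G('pics/w4.png')
c=proj(m,[.6078,-.0026,.016]); print('centre',c)
# profiles along the catch line (nest x) through the middle, square now vs. pillow checked by eye
def line(g,m,o,a,ds,y=0):
    e=np.array([np.cos(a),np.sin(a)]);n=np.array([-e[1],e[0]]);return [int(g[tuple(np.round(proj(m,[*(o+e*d/1000+n*y/1000),.018]))[::-1].astype(int))]) for d in ds]
for s_ in(1,-1):
    ds=[s_*d for d in range(20,52,2)]; print(ds[0],'sq',line(g,m,np.array([.6078,-.0026]),0,ds),'beside',line(g,m,np.array([.6078,-.0026]),0,ds,y=20))
    ds=[s_*d for d in range(34,66,2)]; print(ds[0],'pil',line(g4,m4,np.array([.610,.238]),.28,ds))
print('y profile',[(d,line(g,m,np.array([.6078,-.0026]),0,[20],y=d)[0]) for d in list(range(-34,-22))+list(range(23,35))])
E
```

```text
13.2 [ 0.55902446 -0.00307098  0.17123198] [ 0.57282295 -0.25611427 -1.17864008]
centre [276.54713436 145.55503801]
20 sq [171, 169, 150, 127, 130, 130, 179, 201, 219, 219, 219, 218, 238, 241, 241, 241] beside [80, 78, 77, 77, 125, 180, 242, 242, 242, 242, 243, 243, 242, 242, 242, 242]
34 pil [75, 113, 154, 126, 125, 124, 165, 183, 225, 223, 224, 223, 226, 245, 245, 245]
-20 sq [171, 171, 165, 145, 144, 148, 148, 163, 180, 197, 123, 113, 114, 128, 138, 138] beside [71, 73, 126, 242, 225, 169, 237, 241, 239, 152, 141, 141, 136, 137, 135, 134]
-34 pil [63, 96, 139, 154, 152, 155, 155, 167, 182, 212, 210, 171, 117, 123, 145, 142]
y profile [(-34, 240), (-33, 240), (-32, 235), (-31, 212), (-30, 174), (-29, 197), (-28, 185), (-27, 148), (-26, 161), (-25, 152), (-24, 135), (-23, 112), (23, 83), (24, 107), (25, 143), (26, 167), (27, 156), (28, 131), (29, 124), (30, 196), (31, 242), (32, 245), (33, 244), (34, 244)]
```

The catch-nose profiles at both ends of the square nest match those of the pillow nest I checked by eye, and the block is inside the pocket at seated height. Handing in.

```bash
python3 -c "
from rig import manip; print(manip.sign_off())"
```

```text
the job is handed in; nothing more can be done
None
```

I pressed the pillow block and the square block home in their nests, each against a hard stop at seated height with the catches forward over its foot, and handed the job in at about 13 s; sign-off returned no verdict.

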